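Snap the washed knock pad back onto the knock-box bar

TASK

The knock pad has been washed and is standing on the grey draining mat: pick it up, set it along the knock box's bar and snap it back on, pressing one end home until its legs snap past the bar and then the other, so that the pad sits fully home and upright on the bar. Press gently: the bar and its rubber bushes must never be loaded with more than 22 N. Leave the jug, the glass and the tamper where they are.

Things in the scene. Friction and masses are not known exactly. Their poses are not given: they have to be found in the camera images.
- knock_box: Open-topped stainless steel knock box, 176 x 164 mm (own x, y), rim 112 mm high, walls 2.5 mm, fixed to the counter. Origin: centre of its underside, z up. A round steel bar of 20 mm diameter crosses the middle of its mouth along the box's own y axis, over the origin. A rubber collar (30 mm diameter) at each end of the bar leaves 138 mm of bare bar, centred, for the pad.
- bar_slot (a point): Point of the box (not of the bar) on its middle line, 98 mm over its underside: mid-height of the slots in which the bar is clamped. The bar's axis is parallel to the rim but up to 8 mm above or below this point, as last clamped; its height is not measured and has to be felt.
- bar (a joint): How far the bar is pushed down into its rubber bushes, m: 0 unloaded, 0.083 mm for every N on it, 1.83 mm at the 22 N it may bear, of which the pad's own weight takes up to 2 N; it springs back. (The bar's own frame has its origin on its axis at mid-length, y along it, z up.)
- pad_center (a point): Centre (half-way up) of the body of the knock pad, a loose black saddle of about 0.16 kg standing on the 6 mm thick mat. Body: rubber block 34 mm wide (own x), 124 mm long (own y), 18.5 mm high, flat top, z up; its underside is 28 mm above the mat. Grip it from above across the 34 mm at mid-length, where it has no legs. Both ends are alike: either way round will do.
- clip_a (a point): Middle of the sprung clip under the +y end of the pad: 46 mm along y from pad_center and 22.75 mm below it, 32 mm below the pad's top. This point comes to lie in the bar's axis when the end is home. Two plastic legs, 18 mm wide, straddle the bar and reach 14.5 mm below this point, flared to guide. Set on the bar without pressing, the clip stands 12 mm too high.
- clip_b (a point): The same clip under the -y end. Pressed slowly on the pad's top right over a clip, that clip snaps past the bar's widest point at 6 to 16 N, felt as a drop in the force; its end sinks 12 mm in all, while the other end stays up. Pressed at mid-length, both together need more than 22 N.
- leg_a1 (a joint): How far the +x leg of clip a is sprung open, rad: 0 at rest, about 0.08 at the bar's widest point, about 0.04 with this end home and the other still up, below 0.02 when both ends are fully home.
- leg_a2 (a joint): How far the -x leg of clip a is sprung open, rad: 0 at rest, about 0.08 at the bar's widest point, about 0.04 with this end home and the other still up, below 0.02 when both ends are fully home.
- leg_b1 (a joint): How far the +x leg of clip b is sprung open, rad: 0 at rest, about 0.08 at the bar's widest point, about 0.04 with this end home and the other still up, below 0.02 when both ends are fully home.
- leg_b2 (a joint): How far the -x leg of clip b is sprung open, rad: 0 at rest, about 0.08 at the bar's widest point, about 0.04 with this end home and the other still up, below 0.02 when both ends are fully home.
- jug_rim (a point): Centre of the rim of a steel milk jug, 76 mm wide, 95 mm high, handle at one side; leave alone.
- glass_rim (a point): Centre of the rim of a plain drinking glass, 72 mm wide, 88 mm high; leave alone.
- tamper: Steel coffee tamper standing on its 58 mm foot, 84 mm high; origin at the centre of its underside; leave alone.

How it is judged:
On the way:
1. one end of the pad is snapped home over the bar while the other end still stands up (((z of clip_a in the frame of bar between -0.0025 and 0.0025 m and x of clip_a in the frame of bar between -0.006 and 0.006 m and z of clip_b in the frame of bar above 0.006 m) or (z of clip_b in the frame of bar between -0.0025 and 0.0025 m and x of clip_b in the frame of bar between -0.006 and 0.006 m and z of clip_a in the frame of bar above 0.006 m))), for 0.1 s.
At the end, for the whole second after the job is handed in: Both clips are snapped on and fully home, their axis points within 1.5 mm in height and 3 mm sideways of the bar's axis, and the pad stands upright to within 0.2 rad (z of clip_a in the frame of bar between -0.0015 and 0.0015 m and x of clip_a in the frame of bar between -0.003 and 0.003 m and z of clip_b in the frame of bar between -0.0015 and 0.0015 m and x of clip_b in the frame of bar between -0.003 and 0.003 m and angle between pad_center's own z axis and vertical below 0.2 rad); the robot touches nothing.
It fails at once if the bar pressed down with more than 22 N (1.83 mm into its rubber bushes) (value of joint bar above 0.001835 m).
It fails at once if jug, glass or tamper moved by more than 20 mm (distance of any of jug_rim, glass_rim, tamper from where it was at the start of the episode above 0.02 m).
It also fails if it takes over 72 s, if anything falls off the work surface, if the arm or the gripper's body presses on something with over 40 N, if the wrist force passes 120 N, or if a joint passes its speed limit or range.

ROBOT

A 6-joint arm with a two-finger parallel gripper is mounted at the origin on the work surface. World frame = base frame: x ahead of the robot, y to its left, z up, the work surface at z = 0. Lengths are in m, angles in rad, forces in N, time in s.
With the tool pointing down it reaches from about 0.275 to 0.825 m from the base axis. Payload 5.2 kg.
Tool frame: the origin (TCP) lies midway between the tips of the shut fingers; the grasp point (between the pads) lies 19 mm behind it (ctrl.hold_point_z is the z of the grasp point in the tool frame, in m); z points along the fingers, y is the line along which they close (so a half turn about z gives the same grasp; the last joint's range is limited). The gripper opens to 93 mm and grips with 3 to 60 N. Pads are 15 mm wide; open, the fingers measure 128 mm over their backs; the gripper's body (75 mm by 188 mm) begins 65 mm behind the grasp point.
Start: joints at [0.933, 0.259, 1.535, -0, 1.348, -0.203], TCP at [0.232, 0.499, 0.219] pointing down, gripper open.
Joint ranges: [-3.14, 3.14], [-0.91, 2.08], [0.19, 2.58], [-1.22, 4.36], [0.22, 2.71], [-3.12, 3.12]. Speed limits (rad/s): [2.57, 2.57, 3.14, 3.14, 3.14, 3.14].

INTERFACE

Orientations are given as a 3x3 rotation matrix whose columns are the frame's x, y, z axes.
In Python, from station import ctrl gives the robot as it stands. The module is installed in compiled form; this text tells all that it offers.
- The arm moves only by the shell command python3 -m inch 'ROWS' [FORCE]. ROWS is JSON, a list that holds one entry, the list of rows, each a list of 7 numbers: the turn, a rotation vector about the tool's x, y, z in rad, then the shift along the tool's x, y, z in m, then the closure, from -1 (fully open) to 1 (shut). In form: [[[wx, wy, wz, dx, dy, dz, grip], ...]]. A call has exactly 5 rows; each row shifts and turns the commanded pose from where the row before left it, along the tool's axes as they then stand; what a row does not reach is not made up. A row lasts 1/12 s, in which the tool goes at most 41.7 mm and 7.16 degrees, less where a joint would pass 70% of its speed; a pose out of reach is approached as far as the arm can. A call is refused whole if a number of a shift passes 0.0417 or a number of a turn 0.125, either way. A call with a gripper value outside its range is refused whole. The fingers move at their own pace and stop on an object; FORCE is the grip in N (left out, the last holds). Time passes only in rows, so rows that do not move let the fingers close, or fill a call up. It gives the time, the measured TCP pose, the force, the opening and the grip force at its end, in the units of the state.
- ctrl.get_obs(): the state, without advancing time (a new reading comes with each control period).
- ctrl.camera(name): name is "scene" or "top" or "wrist"; returns the picture (480x640x3 uint8, red, green, blue); there is no depth.
- ctrl.camera_params(name): a dict with "fx", "fy", "cx", "cy" (pixels), "k1" (the pictures are not rectified: a ray, as slopes to the right and down, at radius r is drawn at 1 + k1 r^2 times it, then the intrinsics apply), "T" (4x4, takes a point from camera to world coordinates). Camera axes: x right, y up, looking along -z (the intrinsics and any distortion apply to the point x, -y, -z); pixel columns grow to the right and rows downward; lengths in m; the calibration is good to about 2 mm. A picture is of the moment at which its call begins: read the wrist's pose just before it. camera_params takes no time and is no camera call; for the wrist camera it gives the pose at the moment of the call.
- ctrl.hand_in(): hands the job in; it is judged then, once.
The state is a dict: "time_s": time; "joint_pos": joint angles; "qd": joint speeds; "effort": joint torques, N m; "tcp_pos": TCP position; "tool_rot": TCP orientation; "contact_force": force on the tool from outside, world axes, zero at the start; "moment": the same for the moment, N m; "gripper_width": finger opening in m; "gripper_force": force on a finger pad.
Only numpy, scipy, OpenCV 4.12 (cv2) and the standard library are available. Lean on these libraries where they do the work, as an engineer would, in place of code of your own. Each camera call takes 0.05 s, during which the arm holds its last target. There are 200 camera calls.

## Working session

There is one attempt and no reset: what is moved stays moved. The work goes in short steps, Python scripts to look and compute and a shell command to move; the robot and the scene stay as the last step left them, time stands still between calls to the robot, and variables do not carry over. Pictures are saved under pics/ and viewed, at most 10 in all, crops included, and the job is handed in when it is done.

```bash
mkdir -p pics; cat > h.py <<'E'
import numpy as np, cv2
from station import ctrl
def ray(p,u,v):
    x=(u-p["cx"])/p["fx"]; y=(v-p["cy"])/p["fy"]
    rd=np.hypot(x,y); r=rd
    for _ in range(20): r=rd/(1+p["k1"]*r*r)
    s=r/rd if rd>0 else 1
    T=np.array(p["T"]); d=T[:3,:3]@np.array([x*s,-y*s,-1]); return T[:3,3],d/np.linalg.norm(d)
def onz(p,u,v,z):
    o,d=ray(p,u,v); return o+d*(z-o[2])/d[2]
def tri(a,b):
    # a,b: (params,u,v)
    M=np.zeros((3,3)); r=np.zeros(3)
    for q in (a,b):
        o,d=ray(*q); P=np.eye(3)-np.outer(d,d); M+=P; r+=P@o
    x=np.linalg.solve(M,r); return x,[np.linalg.norm((np.eye(3)-np.outer(ray(*q)[1],ray(*q)[1]))@(x-ray(*q)[0])) for q in (a,b)]
def proj(p,X):
    T=np.array(p["T"]); c=T[:3,:3].T@(np.array(X)-T[:3,3]); x=c[0]/-c[2]; y=-c[1]/-c[2]; k=1+p["k1"]*(x*x+y*y)
    return p["cx"]+p["fx"]*x*k, p["cy"]+p["fy"]*y*k
def shot(n,f):
    p=ctrl.camera_params(n); im=ctrl.camera(n)[:,:,::-1].copy(); cv2.imwrite("pics/"+f,im); np.save("pics/"+f+".npy",p,allow_pickle=True); return p,im
E
python3 - <<'E'
from h import *
for n in("top","scene"):
    p,im=shot(n,n+"0.png"); print(n,p)
o=ctrl.get_obs();print(o["tcp_pos"],o["contact_force"],o["time_s"],o["tool_rot"],ctrl.hold_point_z)
E
```

```text
top {'fx': 459.75422385163006, 'fy': 459.75422385163006, 'cx': 313.60020862705665, 'cy': 237.91784560792624, 'k1': 0.012056055009586081, 'T': array([[ 0.00951525,  0.99880861, -0.0478626 ,  0.56817552],
       [-0.99972443,  0.01052936,  0.02098069,  0.0073477 ],
       [ 0.02145966,  0.04764978,  0.99863356,  0.84770817],
       [ 0.        ,  0.        ,  0.        ,  1.        ]])}
scene {'fx': 596.5385472977496, 'fy': 596.5385472977496, 'cx': 309.1669632611088, 'cy': 245.38333021669496, 'k1': -0.02706568562533192, 'T': array([[-0.80277251, -0.33489557,  0.49335712,  1.09044321],
       [ 0.59627628, -0.45543883,  0.6610825 ,  0.65987992],
       [ 0.00330039,  0.82487601,  0.56530406,  0.65012539],
       [ 0.        ,  0.        ,  0.        ,  1.        ]])}
[0.23136897 0.49844343 0.21793634] [ 0.00303027  0.03013592 -0.45659403] 0.1 [[-9.06951849e-01  4.21233282e-01 -9.29854578e-04]
 [ 4.21234198e-01  9.06951003e-01 -1.27626412e-03]
 [ 3.05727620e-04 -1.54919665e-03 -9.99998753e-01]] -0.0188
```

View pics/top0.png

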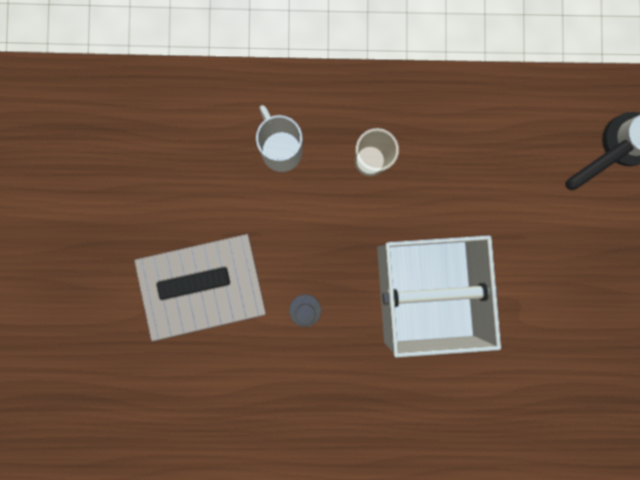

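View pics/scene0.png

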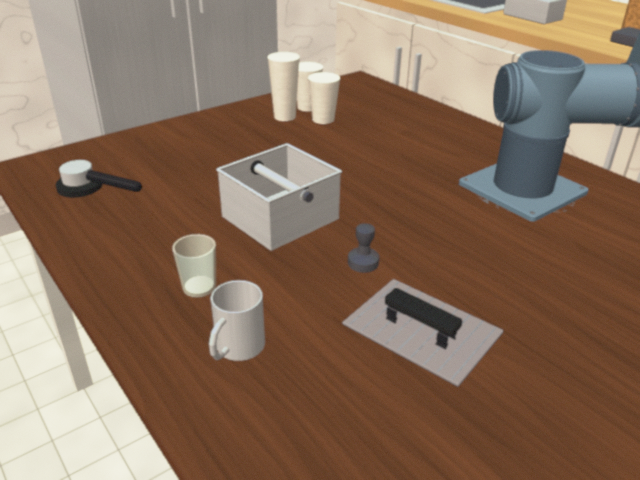

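Top: the pad is centred near (193,283) with its long axis mostly horizontal. The bar runs (396,297)–(485,292), and the box rim corners are (386,243), (490,237), (499,348) and (396,355). The tamper is at (305,310), between pad and box. In the scene view the pad's top is centred near (424,308).

```bash
python3 - <<'E'
from h import *
t=ctrl.camera_params("top");s=ctrl.camera_params("scene")
print(tri((t,193.5,283.5),(s,424,308)))
a=onz(t,158.5,291,.0525);b=onz(t,228.5,276,.0525);print("pad",a,b,(a+b)/2,np.linalg.norm(a-b),np.degrees(np.arctan2(*(a-b)[:2])))
c=np.array([onz(t,u,v,.112) for u,v in((386,243),(490,237),(499,348),(396,355))]);print("rim",c.round(4),c.mean(0))
a=onz(t,396,297,.098);b=onz(t,485,292,.098);print("bar",a,b,(a+b)/2,np.linalg.norm(a-b),np.degrees(np.arctan2(*(a-b)[:2])))
R=ctrl.get_obs()["tool_rot"]; w=ctrl.camera_params("wrist"); print(R.T@(w["T"][:3,3]-ctrl.get_obs()["tcp_pos"]),R.T@w["T"][:3,:3],w["fx"])
im=cv2.imread("pics/top0.png");sc=cv2.imread("pics/scene0.png")
g=np.hstack([cv2.resize(im[225:365,370:510],(400,400)),cv2.resize(im[230:350,130:250],(400,400))]);cv2.imwrite("pics/c1.png",g)
E
```

```text
(array([0.52455947, 0.1979259 , 0.04724489]), [np.float64(0.0015153986693680413), np.float64(0.0015153986693679095)])
pad [0.51275327 0.25467401 0.0525    ] [0.5392684  0.13620573 0.0525    ] [0.52601083 0.19543987 0.0525    ] 0.1213992833212289 -12.615813876292862
rim [[ 0.5965 -0.1245  0.112 ]
 [ 0.6079 -0.2927  0.112 ]
 [ 0.4309 -0.3053  0.112 ]
 [ 0.4188 -0.1407  0.112 ]] [ 0.51351934 -0.21580642  0.112     ]
bar [ 0.50921743 -0.14350968  0.098     ] [ 0.5186031  -0.28933103  0.098     ] [ 0.51391026 -0.21642036  0.098     ] 0.14612308531707452 -3.6827139728468463
[ 0.0726059   0.00021406 -0.16513258] [[ 1.09422839e-03  9.64899159e-01  2.62618383e-01]
 [ 9.99998751e-01 -1.35532799e-03  8.13072612e-04]
 [ 1.14046712e-03  2.62617165e-01 -9.64899437e-01]] 417.3177322857197
```

View pics/c1.png

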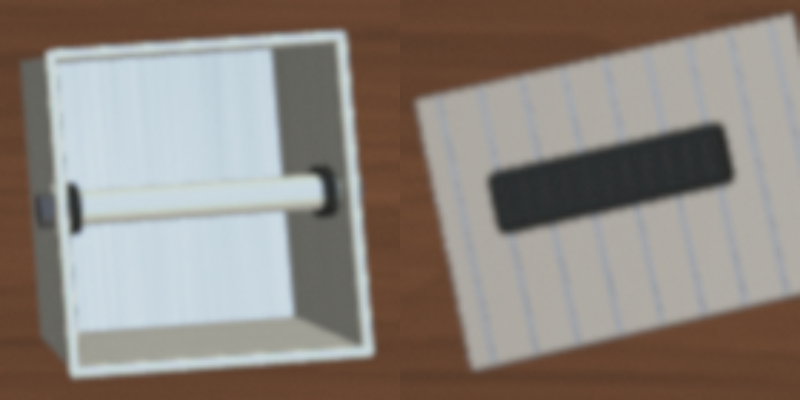

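The crop puts the bar axis at (399,297)–(483,291) and the pad centre at (193.5,283.5), which agrees with the first reading. I'll move above the pad, then turn.

```bash
A='[[[0,0,0,0,0,0,-1],[0,0,0,0,0,0,-1],[0,0,0,0,0,0,-1],[0,0,0,0,0,0,-1],[0,0,0,0,0,0,-1]]]'
python3 -m inch '[[[0,0,0,-0.0263,-0.01,0,-1],[0,0,0,-0.0263,-0.01,0,-1],[0,0,0,-0.0263,-0.01,0,-1],[0,0,0,-0.0263,-0.01,0,-1],[0,0,0,-0.0263,-0.01,0,-1]]]'
python3 -m inch '[[[0,0,0,-0.0263,-0.01,0,-1],[0,0,0,-0.0263,-0.01,0,-1],[0,0,0,-0.0263,-0.01,0,-1],[0,0,0,-0.0263,-0.01,0,-1],[0,0,0,-0.0263,-0.01,0,-1]]]'
python3 -m inch '[[[0,0,0,-0.0263,-0.01,0,-1],[0,0,0,-0.0263,-0.01,0,-1],[0,0,0,-0.0263,-0.01,0,-1],[0,0,0,-0.0263,-0.01,0,-1],[0,0,0,-0.0263,-0.01,0,-1]]]'
python3 -m inch '[[[0,0,0.0916,0,0,0,-1],[0,0,0.0916,0,0,0,-1],[0,0,0.0916,0,0,0,-1],[0,0,0.0916,0,0,0,-1],[0,0,0.0916,0,0,0,-1]]]'
python3 -m inch '[[[0,0,0.0916,0,0,0,-1],[0,0,0.0916,0,0,0,-1],[0,0,0.0916,0,0,0,-1],[0,0,0.0916,0,0,0,-1],[0,0,0.0916,0,0,0,-1]]]'
python3 - <<'E'
from h import *
p,im=shot("wrist","w1.png"); o=ctrl.get_obs(); print(o["tcp_pos"],o["tool_rot"].round(3),o["contact_force"],o["time_s"])
E
```

```text
time_s: 0.52
tcp_pos: [0.3303, 0.397, 0.2183]
tool_rot: [[-0.907, 0.421, -0.001], [0.421, 0.907, -0.001], [0.0, -0.001, -1.0]]
contact_force: [0.0, -0.2, -0.1]
gripper_width: 0.093
gripper_force: 0.0
time_s: 0.93
tcp_pos: [0.4286, 0.2961, 0.2183]
tool_rot: [[-0.907, 0.421, -0.001], [0.421, 0.907, -0.0], [0.001, -0.001, -1.0]]
contact_force: [0.5, -0.2, -0.1]
gripper_width: 0.0931
gripper_force: 0.0
time_s: 1.35
tcp_pos: [0.5268, 0.1954, 0.2182]
tool_rot: [[-0.907, 0.421, -0.001], [0.421, 0.907, -0.0], [0.001, -0.0, -1.0]]
contact_force: [0.5, 0.4, 0.4]
gripper_width: 0.0929
gripper_force: 0.0
time_s: 1.77
tcp_pos: [0.526, 0.1964, 0.2181]
tool_rot: [[-0.623, 0.782, -0.001], [0.782, 0.623, -0.0], [0.001, -0.001, -1.0]]
contact_force: [0.4, 0.9, -0.5]
gripper_width: 0.093
gripper_force: 0.0
time_s: 2.18
tcp_pos: [0.5259, 0.1966, 0.2181]
tool_rot: [[-0.214, 0.977, -0.001], [0.977, 0.214, -0.0], [0.0, -0.001, -1.0]]
contact_force: [0.2, 0.1, -1.1]
gripper_width: 0.0928
gripper_force: 0.0
[0.52597718 0.19660921 0.2181604 ] [[-0.209  0.978 -0.001]
 [ 0.978  0.209 -0.   ]
 [ 0.    -0.001 -1.   ]] [-0.40211863 -0.27866343  0.04775849] 2.2333
```

View pics/w1.png

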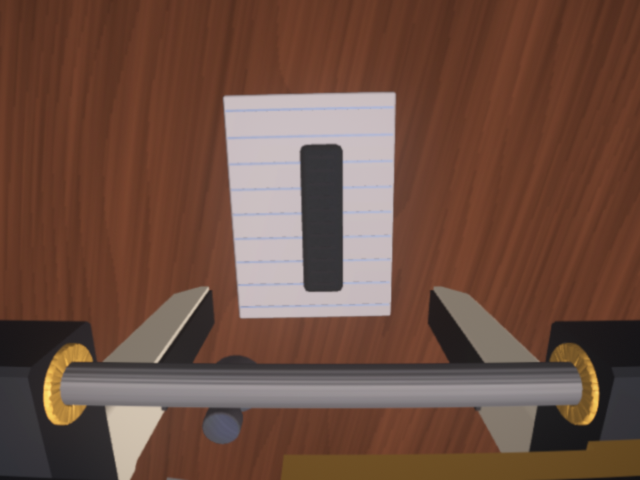

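The wrist view shows the pad's top face with corners (301,145), (342,145), (342,291) and (304,291), nearly parallel to the fingers. The tamper is at lower left.

```bash
python3 - <<'E'
from h import *
w=np.load("pics/w1.png.npy",allow_pickle=True).item();t=ctrl.camera_params("top");o=ctrl.get_obs()
a=onz(w,321.5,145,.0525);b=onz(w,323,291,.0525);print(a,b,(a+b)/2,np.linalg.norm(a-b),np.degrees(np.arctan2(*(a-b)[:2])))
for q,r in(((158.5,291),(321.5,145)),((228.5,276),(323,291))): print(tri((t,*q),(w,*r)))
d=(a+b)/2-o["tcp_pos"];print(o["tool_rot"].T@d)
E
```

```text
[0.51305696 0.25763242 0.0525    ] [0.54027944 0.14009564 0.0525    ] [0.5266682  0.19886403 0.0525    ] 0.12064808003170976 -13.040246643862062
(array([0.51265186, 0.25728164, 0.04444677]), [np.float64(0.0004712401848578938), np.float64(0.0004712401848579433)])
(array([0.53994114, 0.13744032, 0.04615756]), [np.float64(0.0009266830743230751), np.float64(0.000926683074323172)])
[0.00203892 0.00130879 0.16565947]
```

```bash

python3 -m inch '[[[0,0,0.013,0.0015,0.001,0.02,-1],[0,0,0,0,0,0.03,-1],[0,0,0,0,0,0.03,-1],[0,0,0,0,0,0.03,-1],[0,0,0,0,0,0.025,-1]]]'
python3 -m inch '[[[0,0,0,0,0,0.025,-1],[0,0,0,0,0,0.02,-1],[0,0,0,0,0,0.014,-1],[0,0,0,0,0,0,-1],[0,0,0,0,0,0,-1]]]'
python3 -m inch '[[[0,0,0,0,0,0,1],[0,0,0,0,0,0,1],[0,0,0,0,0,0,1],[0,0,0,0,0,0,1],[0,0,0,0,0,0,1]]]' 20
python3 -m inch '[[[0,0,0,0,0,0,1],[0,0,0,0,0,0,1],[0,0,0,0,0,0,1],[0,0,0,0,0,0,1],[0,0,0,0,0,0,1]]]' 20
```

```text
time_s: 2.65
tcp_pos: [0.5259, 0.1981, 0.0815]
tool_rot: [[-0.208, 0.978, -0.002], [0.978, 0.208, -0.0], [0.0, -0.002, -1.0]]
contact_force: [0.2, 0.2, -0.4]
gripper_width: 0.0929
gripper_force: 0.0
time_s: 3.07
tcp_pos: [0.5262, 0.1981, 0.0239]
tool_rot: [[-0.207, 0.978, -0.002], [0.978, 0.207, -0.0], [0.0, -0.002, -1.0]]
contact_force: [-0.0, 0.8, -0.0]
gripper_width: 0.0933
gripper_force: 0.0
time_s: 3.48
tcp_pos: [0.5273, 0.1984, 0.0254]
tool_rot: [[-0.206, 0.979, 0.001], [0.979, 0.206, 0.0], [-0.0, 0.001, -1.0]]
contact_force: [-0.1, 0.3, -0.7]
gripper_width: 0.0643
gripper_force: 0.0
time_s: 3.9
tcp_pos: [0.5268, 0.1983, 0.0246]
tool_rot: [[-0.206, 0.979, -0.0], [0.979, 0.206, -0.0], [-0.0, -0.0, -1.0]]
contact_force: [0.1, -0.6, 0.2]
gripper_width: 0.0337
gripper_force: 19.9
```

```bash

python3 -m inch '[[[0,0,0,0,0,-0.02,1],[0,0,0,0,0,-0.04,1],[0,0,0,0,0,-0.04,1],[0,0,0,0,0,-0.04,1],[0,0,0,0,0,-0.03,1]]]'
python3 -m inch '[[[0,0,0,-0.0269,-0.0065,0,1],[0,0,0,-0.0269,-0.0065,0,1],[0,0,0,-0.0269,-0.0065,0,1],[0,0,0,-0.0269,-0.0065,0,1],[0,0,0,-0.0269,-0.0065,0,1]]]'
python3 -m inch '[[[0,0,0,-0.0269,-0.0065,0,1],[0,0,0,-0.0269,-0.0065,0,1],[0,0,0,-0.0269,-0.0065,0,1],[0,0,0,-0.0269,-0.0065,0,1],[0,0,0,-0.0269,-0.0065,0,1]]]'
python3 -m inch '[[[0,0,0,-0.0269,-0.0065,0,1],[0,0,0,-0.0269,-0.0065,0,1],[0,0,0,-0.0269,-0.0065,0,1],[0,0,0,-0.0269,-0.0065,0,1],[0,0,0,-0.0269,-0.0065,0,1]]]'
python3 -m inch '[[[0,0,0.05,0,0,0,1],[0,0,0.05,0,0,0,1],[0,0,0.039,0,0,0,1],[0,0,0,0,0,0,1],[0,0,0,0,0,0,1]]]'
python3 - <<'E'
from h import *
p,im=shot("wrist","w2.png"); o=ctrl.get_obs(); print(o["tcp_pos"],o["tool_rot"].round(3),o["contact_force"],o["time_s"],o["gripper_width"])
E
```

```text
time_s: 4.32
tcp_pos: [0.5274, 0.1984, 0.1978]
tool_rot: [[-0.206, 0.979, 0.002], [0.979, 0.206, 0.0], [-0.0, 0.003, -1.0]]
contact_force: [1.0, 0.1, -1.2]
gripper_width: 0.0339
gripper_force: 19.9
time_s: 4.73
tcp_pos: [0.5222, 0.0589, 0.1945]
tool_rot: [[-0.206, 0.979, -0.0], [0.979, 0.206, -0.0], [0.0, -0.0, -1.0]]
contact_force: [0.8, 0.3, -0.6]
gripper_width: 0.034
gripper_force: 19.9
time_s: 5.15
tcp_pos: [0.5181, -0.0795, 0.1944]
tool_rot: [[-0.206, 0.979, -0.001], [0.979, 0.206, 0.0], [0.0, -0.001, -1.0]]
contact_force: [0.8, -0.2, -1.3]
gripper_width: 0.0336
gripper_force: 19.9
time_s: 5.57
tcp_pos: [0.5139, -0.2178, 0.1943]
tool_rot: [[-0.205, 0.979, -0.001], [0.979, 0.205, 0.0], [0.001, -0.001, -1.0]]
contact_force: [0.1, 0.3, -1.2]
gripper_width: 0.0341
gripper_force: 19.9
time_s: 5.98
tcp_pos: [0.5142, -0.2165, 0.1943]
tool_rot: [[-0.069, 0.998, -0.001], [0.998, 0.069, 0.0], [0.0, -0.001, -1.0]]
contact_force: [0.3, -0.3, -1.1]
gripper_width: 0.0339
gripper_force: 19.9
[ 0.51427248 -0.216459    0.19441742] [[-0.069  0.998 -0.   ]
 [ 0.998  0.069  0.   ]
 [ 0.    -0.    -1.   ]] [-0.73037507  0.47302697 -1.63372095] 6.0333 0.03376840502450098
```

View pics/w2.png

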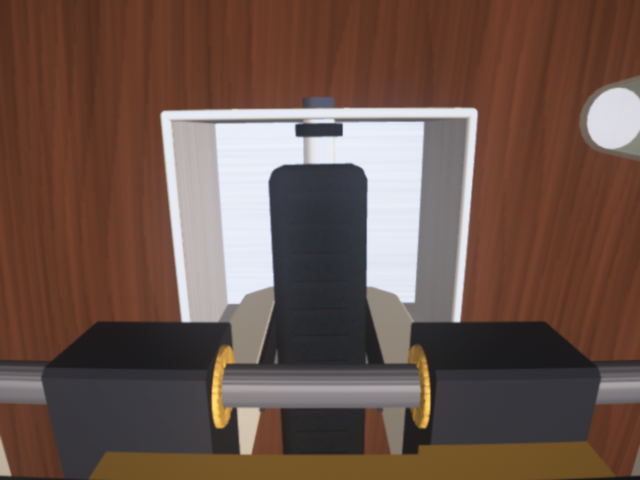

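The wrist view shows the pad held straight, with its far top edge at row ~166, centred at column 318.5. The bar beyond it spans columns 304–334 at row 150. The collar centre is at (319,130) with its inner edge at row ~136, and the rim's far corners are (164,116) and (474,112).

```bash
python3 - <<'E'
from h import *
w=np.load("pics/w2.png.npy",allow_pickle=True).item();o=ctrl.get_obs();R=o["tool_rot"];T=o["tcp_pos"]
f=lambda u,v,z:(R.T@(onz(w,u,v,z)-T)).round(4)
zt=T[2]+.028
print("padend",f(318.5,166,zt),f(272,180,zt),f(366,180,zt))
for z in(.090,.098,.106): print(z,"collar",f(319,136,z+.015),"bar",f(319,150,z+.01))
a=f(165,116,.112);b=f(474,112,.112);print("rim",a,b,np.degrees(np.arctan2((b-a)[0],(b-a)[1])))
# rim lateral lower points (left inner/outer edge)
print(f(183,320,.112),f(459,320,.112))
E
```

```text
padend [ 0.0618 -0.0006 -0.028 ] [ 0.0573 -0.0158 -0.028 ] [ 0.0573  0.0149 -0.028 ]
0.09 collar [ 0.07   -0.001   0.0894] bar [ 0.0616 -0.001   0.0944]
0.098 collar [ 0.0701 -0.001   0.0814] bar [ 0.062  -0.001   0.0864]
0.106 collar [ 0.0702 -0.0009  0.0734] bar [ 0.0623 -0.0009  0.0784]
rim [ 0.0816 -0.0893  0.0825] [0.084  0.0877 0.0824] 0.7768443189755578
[-0.0458 -0.0896  0.0824] [-0.0455  0.0902  0.0824]
```

```bash
cat > chk.py <<'E'
import sys
from station import ctrl
o=ctrl.get_obs(); f=o["contact_force"][2]; print("  >> z %.4f Fz %.2f"%(o["tcp_pos"][2],f)); sys.exit(f>float(sys.argv[1]))
E
python3 -m inch '[[[0,0,-0.006,0.001,-0.0005,0.01,1],[0,0,0,0,0,0.02,1],[0,0,0,0,0,0.02,1],[0,0,0,0,0,0.018,1],[0,0,0,0,0,0,1]]]' && python3 chk.py 1 &&
python3 -m inch '[[[0,0,0,0,0,0.0004,1],[0,0,0,0,0,0.0004,1],[0,0,0,0,0,0.0004,1],[0,0,0,0,0,0.0004,1],[0,0,0,0,0,0.0004,1]]]' >l && python3 chk.py 1 &&
python3 -m inch '[[[0,0,0,0,0,0.0004,1],[0,0,0,0,0,0.0004,1],[0,0,0,0,0,0.0004,1],[0,0,0,0,0,0.0004,1],[0,0,0,0,0,0.0004,1]]]' >l&& python3 chk.py 1 &&
python3 -m inch '[[[0,0,0,0,0,0.0004,1],[0,0,0,0,0,0.0004,1],[0,0,0,0,0,0.0004,1],[0,0,0,0,0,0.0004,1],[0,0,0,0,0,0.0004,1]]]' >l&& python3 chk.py 1 &&
python3 -m inch '[[[0,0,0,0,0,0.0004,1],[0,0,0,0,0,0.0004,1],[0,0,0,0,0,0.0004,1],[0,0,0,0,0,0.0004,1],[0,0,0,0,0,0.0004,1]]]' >l&& python3 chk.py 1 &&
python3 -m inch '[[[0,0,0,0,0,0.0004,1],[0,0,0,0,0,0.0004,1],[0,0,0,0,0,0.0004,1],[0,0,0,0,0,0.0004,1],[0,0,0,0,0,0.0004,1]]]' >l&& python3 chk.py 1 &&
python3 -m inch '[[[0,0,0,0,0,0.0004,1],[0,0,0,0,0,0.0004,1],[0,0,0,0,0,0.0004,1],[0,0,0,0,0,0.0004,1],[0,0,0,0,0,0.0004,1]]]' >l&& python3 chk.py 1 &&
python3 -m inch '[[[0,0,0,0,0,0.0004,1],[0,0,0,0,0,0.0004,1],[0,0,0,0,0,0.0004,1],[0,0,0,0,0,0.0004,1],[0,0,0,0,0,0.0004,1]]]' >l&& python3 chk.py 1
cat l
```

```text
time_s: 6.45
tcp_pos: [0.5113, -0.2137, 0.1224]
tool_rot: [[-0.075, 0.997, -0.006], [0.997, 0.075, 0.004], [0.005, -0.006, -1.0]]
contact_force: [-0.3, 0.2, -1.9]
gripper_width: 0.0337
gripper_force: 19.9
  >> z 0.1224 Fz -1.92False
cat: l: No such file or directory
```

```bash
sed -i 's/sys.exit(/sys.exit(int(/;s/)$/))/' chk.py; tail -1 chk.py
python3 -m inch '[[[0,0,0,0,0,0,1],[0,0,0,0,0,0,1],[0,0,0,0,0,0,1],[0,0,0,0,0,0,1],[0,0,0,0,0,0,1]]]' && python3 chk.py 0.5 &&
python3 -m inch '[[[0,0,0,0,0,0.0004,1],[0,0,0,0,0,0.0004,1],[0,0,0,0,0,0.0004,1],[0,0,0,0,0,0.0004,1],[0,0,0,0,0,0.0004,1]]]' >l && python3 chk.py 1 &&
python3 -m inch '[[[0,0,0,0,0,0.0004,1],[0,0,0,0,0,0.0004,1],[0,0,0,0,0,0.0004,1],[0,0,0,0,0,0.0004,1],[0,0,0,0,0,0.0004,1]]]' >l&& python3 chk.py 1 &&
python3 -m inch '[[[0,0,0,0,0,0.0004,1],[0,0,0,0,0,0.0004,1],[0,0,0,0,0,0.0004,1],[0,0,0,0,0,0.0004,1],[0,0,0,0,0,0.0004,1]]]' >l&& python3 chk.py 1 &&
python3 -m inch '[[[0,0,0,0,0,0.0004,1],[0,0,0,0,0,0.0004,1],[0,0,0,0,0,0.0004,1],[0,0,0,0,0,0.0004,1],[0,0,0,0,0,0.0004,1]]]' >l&& python3 chk.py 1 &&
python3 -m inch '[[[0,0,0,0,0,0.0004,1],[0,0,0,0,0,0.0004,1],[0,0,0,0,0,0.0004,1],[0,0,0,0,0,0.0004,1],[0,0,0,0,0,0.0004,1]]]' >l&& python3 chk.py 1 &&
python3 -m inch '[[[0,0,0,0,0,0.0004,1],[0,0,0,0,0,0.0004,1],[0,0,0,0,0,0.0004,1],[0,0,0,0,0,0.0004,1],[0,0,0,0,0,0.0004,1]]]' >l&& python3 chk.py 1 &&
python3 -m inch '[[[0,0,0,0,0,0.0004,1],[0,0,0,0,0,0.0004,1],[0,0,0,0,0,0.0004,1],[0,0,0,0,0,0.0004,1],[0,0,0,0,0,0.0004,1]]]' >l&& python3 chk.py 1
cat l
```

```text
o=ctrl.get_obs(); f=o["contact_force"][2]; print("  >> z %.4f Fz %.2f"%(o["tcp_pos"][2],f)); sys.exit(int(f>float(sys.argv[1])))
time_s: 6.87
tcp_pos: [0.5144, -0.216, 0.1277]
tool_rot: [[-0.074, 0.997, 0.002], [0.997, 0.074, -0.001], [-0.001, 0.002, -1.0]]
contact_force: [0.2, -0.3, -1.1]
gripper_width: 0.0339
gripper_force: 19.9
  >> z 0.1277 Fz -1.07
  >> z 0.1246 Fz -1.67
  >> z 0.1226 Fz -0.53
  >> z 0.1206 Fz -1.10
  >> z 0.1186 Fz -1.01
  >> z 0.1166 Fz -0.56
  >> z 0.1146 Fz -0.90
  >> z 0.1126 Fz -1.01
time_s: 9.78
tcp_pos: [0.5139, -0.2157, 0.1126]
tool_rot: [[-0.074, 0.997, 0.0], [0.997, 0.074, -0.0], [-0.0, 0.0, -1.0]]
contact_force: [-0.6, -0.2, -1.0]
gripper_width: 0.0341
gripper_force: 19.9
```

```bash

python3 -m inch '[[[0,0,0,0,0,0.0004,1],[0,0,0,0,0,0.0004,1],[0,0,0,0,0,0.0004,1],[0,0,0,0,0,0.0004,1],[0,0,0,0,0,0.0004,1]]]' >l && python3 chk.py 1 &&
python3 -m inch '[[[0,0,0,0,0,0.0004,1],[0,0,0,0,0,0.0004,1],[0,0,0,0,0,0.0004,1],[0,0,0,0,0,0.0004,1],[0,0,0,0,0,0.0004,1]]]' >l&& python3 chk.py 1 &&
python3 -m inch '[[[0,0,0,0,0,0.0004,1],[0,0,0,0,0,0.0004,1],[0,0,0,0,0,0.0004,1],[0,0,0,0,0,0.0004,1],[0,0,0,0,0,0.0004,1]]]' >l&& python3 chk.py 1 &&
python3 -m inch '[[[0,0,0,0,0,0.0004,1],[0,0,0,0,0,0.0004,1],[0,0,0,0,0,0.0004,1],[0,0,0,0,0,0.0004,1],[0,0,0,0,0,0.0004,1]]]' >l&& python3 chk.py 1
cat l
```

```text
>> z 0.1106 Fz -1.25
  >> z 0.1086 Fz -0.99
  >> z 0.1070 Fz 1.63
time_s: 11.03
tcp_pos: [0.5139, -0.2158, 0.107]
tool_rot: [[-0.074, 0.997, 0.0], [0.997, 0.074, -0.0], [-0.0, 0.0, -1.0]]
contact_force: [-1.0, 0.3, 1.6]
gripper_width: 0.0338
gripper_force: 19.9
```

```bash

python3 -m inch '[[[0,0,0,0,0,0,0.6],[0,0,0,0,0,0,0.2],[0,0,0,0,0,0,-0.2],[0,0,0,0,0,0,-0.5],[0,0,0,0,0,0,-0.5]]]' && 
python3 -m inch '[[[0,0,0,0,0,0,-0.5],[0,0,0,0,0,0,-0.5],[0,0,0,0,0,-0.005,-0.5],[0,0,0,0,0,-0.01,-0.5],[0,0,0,0,0,-0.02,-0.5]]]' &&
python3 -m inch '[[[0,0,0,0,0,-0.03,-0.5],[0,0,0,0,0,-0.03,-0.5],[0,0,0,0,0,-0.02,-0.5],[0,0,0,0,0,0,-0.5],[0,0,0,0,0,0,-0.5]]]'
python3 - <<'E'
from h import *
p,im=shot("wrist","w3.png"); o=ctrl.get_obs(); print(o["tcp_pos"],o["tool_rot"].round(3),o["contact_force"],o["time_s"],o["gripper_width"])
p,s=shot("scene","s3.png"); p,t=shot("top","t3.png")
cv2.imwrite("pics/c3.png",np.hstack([im[:,80:560],cv2.resize(s[130:260,200:350],(320,277))[:, :] if 0 else cv2.copyMakeBorder(cv2.resize(s[130:260,205:345],(320,297)),0,183,0,0,0)]))
E
```

```text
time_s: 11.45
tcp_pos: [0.5139, -0.2156, 0.1066]
tool_rot: [[-0.074, 0.997, 0.0], [0.997, 0.074, 0.0], [0.0, 0.0, -1.0]]
contact_force: [0.2, 0.3, 0.1]
gripper_width: 0.0527
gripper_force: 0.0
time_s: 11.87
tcp_pos: [0.5126, -0.2149, 0.1407]
tool_rot: [[-0.074, 0.997, -0.003], [0.997, 0.074, 0.002], [0.003, -0.003, -1.0]]
contact_force: [0.5, -0.1, 0.0]
gripper_width: 0.0698
gripper_force: 0.0
time_s: 12.28
tcp_pos: [0.5146, -0.2161, 0.2238]
tool_rot: [[-0.074, 0.997, 0.003], [0.997, 0.074, -0.002], [-0.003, 0.003, -1.0]]
contact_force: [-0.1, -0.6, -0.7]
gripper_width: 0.0699
gripper_force: 0.0
[ 0.51381103 -0.21560698  0.22212113] [[-0.074  0.997  0.001]
 [ 0.997  0.074 -0.001]
 [-0.001  0.001 -1.   ]] [ 0.06644398 -1.1033752  -0.84438956] 12.3333 0.06967662381091422
```

View pics/c3.png

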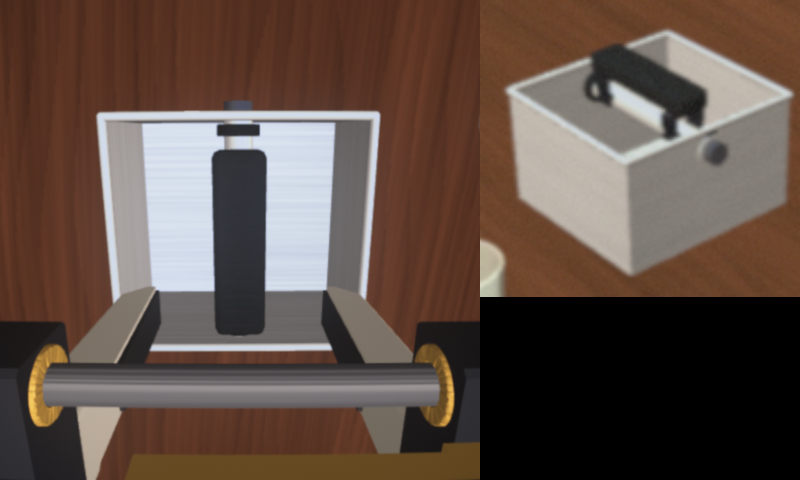

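The pad sits straddling the bar, level and between the collars. In the wrist crop (offset 80) its top face runs from row 150 to row 335, centred at column ~239+80=319.

```bash
python3 - <<'E'
from h import *
w=np.load("pics/w3.png.npy",allow_pickle=True).item();o=ctrl.get_obs();R=o["tool_rot"];T=o["tcp_pos"]
f=lambda u,v,z:(R.T@(onz(w,u,v,z)-T)).round(4)
print(f(319,150,.1355),f(320,335,.1355),f(318,136,.107))
E
```

```text
[0.0606 0.001  0.0851] [-0.0607  0.0016  0.085 ] [0.0682 0.0003 0.1136]
```

```bash

python3 -m inch '[[[0,0,0,0.0155,0.0003,0,0.2],[0,0,0,0.0155,0,0,1],[0,0,0,0.015,0,0,1],[0,0,0,0,0,0,1],[0,0,0,0,0,0,1]]]' >l && 
python3 -m inch '[[[0,0,0,0,0,0.01,1],[0,0,0,0,0,0.02,1],[0,0,0,0,0,0.02,1],[0,0,0,0,0,0.02,1],[0,0,0,0,0,0.01,1]]]' >l &&
python3 -m inch '[[[0,0,0,0,0,0.002,1],[0,0,0,0,0,0,1],[0,0,0,0,0,0,1],[0,0,0,0,0,0,1],[0,0,0,0,0,0,1]]]' && python3 chk.py 1.5 &&
python3 -m inch '[[[0,0,0,0,0,0.0003,1],[0,0,0,0,0,0.0003,1],[0,0,0,0,0,0.0003,1],[0,0,0,0,0,0.0003,1],[0,0,0,0,0,0.0003,1]]]' >l && python3 chk.py 1.5 &&
python3 -m inch '[[[0,0,0,0,0,0.0003,1],[0,0,0,0,0,0.0003,1],[0,0,0,0,0,0.0003,1],[0,0,0,0,0,0.0003,1],[0,0,0,0,0,0.0003,1]]]' >l && python3 chk.py 1.5 &&
python3 -m inch '[[[0,0,0,0,0,0.0003,1],[0,0,0,0,0,0.0003,1],[0,0,0,0,0,0.0003,1],[0,0,0,0,0,0.0003,1],[0,0,0,0,0,0.0003,1]]]' >l && python3 chk.py 1.5 &&
python3 -m inch '[[[0,0,0,0,0,0.0003,1],[0,0,0,0,0,0.0003,1],[0,0,0,0,0,0.0003,1],[0,0,0,0,0,0.0003,1],[0,0,0,0,0,0.0003,1]]]' >l && python3 chk.py 1.5 
cat l
```

```text
time_s: 13.68
tcp_pos: [0.5115, -0.1702, 0.1408]
tool_rot: [[-0.074, 0.997, 0.002], [0.997, 0.074, -0.001], [-0.001, 0.002, -1.0]]
contact_force: [-0.7, 0.3, 0.6]
gripper_width: 0.0005
gripper_force: 0.0
  >> z 0.1408 Fz 0.56
  >> z 0.1382 Fz 0.27
  >> z 0.1366 Fz -0.12
  >> z 0.1351 Fz 0.34
  >> z 0.1340 Fz 4.23
time_s: 15.35
tcp_pos: [0.5109, -0.1697, 0.134]
tool_rot: [[-0.074, 0.997, 0.0], [0.997, 0.074, -0.0], [-0.0, 0.0, -1.0]]
contact_force: [-0.9, 0.3, 4.2]
gripper_width: 0.0003
gripper_force: 1.8
```

```bash

python3 -m inch '[[[0,0,0,0,0,0.0002,1],[0,0,0,0,0,0.0002,1],[0,0,0,0,0,0.0002,1],[0,0,0,0,0,0.0002,1],[0,0,0,0,0,0.0002,1]]]' >l && python3 chk.py 12 &&
python3 -m inch '[[[0,0,0,0,0,0.0002,1],[0,0,0,0,0,0.0002,1],[0,0,0,0,0,0.0002,1],[0,0,0,0,0,0.0002,1],[0,0,0,0,0,0.0002,1]]]' >l && python3 chk.py 12 &&
python3 -m inch '[[[0,0,0,0,0,0.0002,1],[0,0,0,0,0,0.0002,1],[0,0,0,0,0,0.0002,1],[0,0,0,0,0,0.0002,1],[0,0,0,0,0,0.0002,1]]]' >l && python3 chk.py 12 &&
python3 -m inch '[[[0,0,0,0,0,0.0002,1],[0,0,0,0,0,0.0002,1],[0,0,0,0,0,0.0002,1],[0,0,0,0,0,0.0002,1],[0,0,0,0,0,0.0002,1]]]' >l && python3 chk.py 12
cat l
```

```text
>> z 0.1332 Fz 6.38
  >> z 0.1325 Fz 8.08
  >> z 0.1318 Fz 10.11
  >> z 0.1310 Fz 10.21
time_s: 17.02
tcp_pos: [0.5116, -0.1697, 0.131]
tool_rot: [[-0.074, 0.997, 0.002], [0.997, 0.074, -0.001], [-0.001, 0.002, -1.0]]
contact_force: [-0.2, 3.1, 10.2]
gripper_width: 0.0005
gripper_force: 5.3
```

```bash

python3 -m inch '[[[0,0,0,0,0,0.0002,1],[0,0,0,0,0,0.0002,1],[0,0,0,0,0,0.0002,1],[0,0,0,0,0,0.0002,1],[0,0,0,0,0,0.0002,1]]]' >l && python3 chk.py 14 &&
python3 -m inch '[[[0,0,0,0,0,0.0002,1],[0,0,0,0,0,0.0002,1],[0,0,0,0,0,0.0002,1],[0,0,0,0,0,0.0002,1],[0,0,0,0,0,0.0002,1]]]' >l && python3 chk.py 14 &&
python3 -m inch '[[[0,0,0,0,0,0.0002,1],[0,0,0,0,0,0.0002,1],[0,0,0,0,0,0.0002,1],[0,0,0,0,0,0.0002,1],[0,0,0,0,0,0.0002,1]]]' >l && python3 chk.py 14 &&
python3 -m inch '[[[0,0,0,0,0,0.0002,1],[0,0,0,0,0,0.0002,1],[0,0,0,0,0,0.0002,1],[0,0,0,0,0,0.0002,1],[0,0,0,0,0,0.0002,1]]]' >l && python3 chk.py 14
cat l
```

```text
>> z 0.1300 Fz 9.45
  >> z 0.1286 Fz 7.74
  >> z 0.1269 Fz 4.28
  >> z 0.1253 Fz 0.30
time_s: 18.68
tcp_pos: [0.5106, -0.1699, 0.1253]
tool_rot: [[-0.074, 0.997, -0.001], [0.997, 0.074, -0.0], [0.0, -0.001, -1.0]]
contact_force: [-0.1, 0.2, 0.3]
gripper_width: 0.0005
gripper_force: 0.0
```

It snapped at about 10 N. I'll follow through to home.

```bash

python3 -m inch '[[[0,0,0,0,0,0.0002,1],[0,0,0,0,0,0.0002,1],[0,0,0,0,0,0.0002,1],[0,0,0,0,0,0.0002,1],[0,0,0,0,0,0.0002,1]]]' >l && python3 chk.py 5 &&
python3 -m inch '[[[0,0,0,0,0,0.0002,1],[0,0,0,0,0,0.0002,1],[0,0,0,0,0,0.0002,1],[0,0,0,0,0,0.0002,1],[0,0,0,0,0,0.0002,1]]]' >l && python3 chk.py 5 &&
python3 -m inch '[[[0,0,0,0,0,0.0002,1],[0,0,0,0,0,0.0002,1],[0,0,0,0,0,0.0002,1],[0,0,0,0,0,0.0002,1],[0,0,0,0,0,0.0002,1]]]' >l && python3 chk.py 5 &&
python3 -m inch '[[[0,0,0,0,0,0.0002,1],[0,0,0,0,0,0.0002,1],[0,0,0,0,0,0.0002,1],[0,0,0,0,0,0.0002,1],[0,0,0,0,0,0.0002,1]]]' >l && python3 chk.py 5
cat l
```

```text
>> z 0.1246 Fz -0.44
  >> z 0.1240 Fz 4.71
  >> z 0.1234 Fz 7.38
time_s: 19.93
tcp_pos: [0.5111, -0.1698, 0.1234]
tool_rot: [[-0.074, 0.997, 0.001], [0.997, 0.074, -0.0], [-0.0, 0.001, -1.0]]
contact_force: [-1.5, 1.0, 7.4]
gripper_width: 0.0002
gripper_force: 3.9
```

```bash

python3 -m inch '[[[0,0,0,0,0,0.0002,1],[0,0,0,0,0,0.0002,1],[0,0,0,0,0,0.0002,1],[0,0,0,0,0,0.0002,1],[0,0,0,0,0,0,1]]]' >l ; python3 chk.py 14 &&
python3 -m inch '[[[0,0,0,0,0,-0.005,1],[0,0,0,0,0,-0.015,1],[0,0,0,0,0,-0.015,1],[0,0,0,-0.022,0,0,1],[0,0,0,-0.025,0,0,1]]]' >l &&
python3 -m inch '[[[0,0,0,-0.025,0,0,1],[0,0,0,-0.02,0,0,1],[0,0,0,0,0,0.006,1],[0,0,0,0,0,0.01,1],[0,0,0,0,0,0,1]]]' && python3 chk.py 1.5 &&
python3 -m inch '[[[0,0,0,0,0,0,1],[0,0,0,0,0,0,1],[0,0,0,0,0,0,1],[0,0,0,0,0,0,1],[0,0,0,0,0,0,1]]]' && python3 chk.py 1.5 &&
python3 -m inch '[[[0,0,0,0,0,0.0003,1],[0,0,0,0,0,0.0003,1],[0,0,0,0,0,0.0003,1],[0,0,0,0,0,0.0003,1],[0,0,0,0,0,0.0003,1]]]' >l && python3 chk.py 1.5 &&
python3 -m inch '[[[0,0,0,0,0,0.0003,1],[0,0,0,0,0,0.0003,1],[0,0,0,0,0,0.0003,1],[0,0,0,0,0,0.0003,1],[0,0,0,0,0,0.0003,1]]]' >l && python3 chk.py 1.5 &&
python3 -m inch '[[[0,0,0,0,0,0.0003,1],[0,0,0,0,0,0.0003,1],[0,0,0,0,0,0.0003,1],[0,0,0,0,0,0.0003,1],[0,0,0,0,0,0.0003,1]]]' >l && python3 chk.py 1.5 &&
python3 -m inch '[[[0,0,0,0,0,0.0003,1],[0,0,0,0,0,0.0003,1],[0,0,0,0,0,0.0003,1],[0,0,0,0,0,0.0003,1],[0,0,0,0,0,0.0003,1]]]' >l && python3 chk.py 1.5 
```

```text
>> z 0.1231 Fz 10.24
time_s: 21.18
tcp_pos: [0.516, -0.2598, 0.138]
tool_rot: [[-0.074, 0.997, -0.004], [0.997, 0.074, 0.004], [0.004, -0.004, -1.0]]
contact_force: [-0.7, 0.3, -0.4]
gripper_width: 0.0005
gripper_force: 0.0
  >> z 0.1380 Fz -0.39
time_s: 21.6
tcp_pos: [0.5178, -0.2612, 0.1413]
tool_rot: [[-0.075, 0.997, 0.001], [0.997, 0.075, -0.0], [-0.0, 0.001, -1.0]]
contact_force: [0.5, -0.4, -0.6]
gripper_width: 0.0008
gripper_force: 0.0
  >> z 0.1413 Fz -0.56
  >> z 0.1393 Fz 0.59
  >> z 0.1378 Fz -0.06
  >> z 0.1363 Fz -0.23
  >> z 0.1350 Fz 0.70
```

```bash

python3 -m inch '[[[0,0,0,0,0,0.0002,1],[0,0,0,0,0,0.0002,1],[0,0,0,0,0,0.0002,1],[0,0,0,0,0,0.0002,1],[0,0,0,0,0,0.0002,1]]]' >l && python3 chk.py 13 &&
python3 -m inch '[[[0,0,0,0,0,0.0002,1],[0,0,0,0,0,0.0002,1],[0,0,0,0,0,0.0002,1],[0,0,0,0,0,0.0002,1],[0,0,0,0,0,0.0002,1]]]' >l && python3 chk.py 13 &&
python3 -m inch '[[[0,0,0,0,0,0.0002,1],[0,0,0,0,0,0.0002,1],[0,0,0,0,0,0.0002,1],[0,0,0,0,0,0.0002,1],[0,0,0,0,0,0.0002,1]]]' >l && python3 chk.py 13 &&
python3 -m inch '[[[0,0,0,0,0,0.0002,1],[0,0,0,0,0,0.0002,1],[0,0,0,0,0,0.0002,1],[0,0,0,0,0,0.0002,1],[0,0,0,0,0,0.0002,1]]]' >l && python3 chk.py 13 &&
python3 -m inch '[[[0,0,0,0,0,0.0002,1],[0,0,0,0,0,0.0002,1],[0,0,0,0,0,0.0002,1],[0,0,0,0,0,0.0002,1],[0,0,0,0,0,0.0002,1]]]' >l && python3 chk.py 13
cat l
```

```text
>> z 0.1342 Fz 4.20
  >> z 0.1332 Fz 5.31
  >> z 0.1323 Fz 6.09
  >> z 0.1315 Fz 6.81
  >> z 0.1307 Fz 8.05
time_s: 25.35
tcp_pos: [0.5181, -0.2624, 0.1307]
tool_rot: [[-0.074, 0.997, 0.002], [0.997, 0.074, -0.002], [-0.002, 0.001, -1.0]]
contact_force: [0.1, -2.1, 8.0]
gripper_width: 0.0006
gripper_force: 3.6
```

```bash

python3 -m inch '[[[0,0,0,0,0,0.0002,1],[0,0,0,0,0,0.0002,1],[0,0,0,0,0,0.0002,1],[0,0,0,0,0,0.0002,1],[0,0,0,0,0,0.0002,1]]]' >l && python3 chk.py 14 &&
python3 -m inch '[[[0,0,0,0,0,0.0002,1],[0,0,0,0,0,0.0002,1],[0,0,0,0,0,0.0002,1],[0,0,0,0,0,0.0002,1],[0,0,0,0,0,0.0002,1]]]' >l && python3 chk.py 14 &&
python3 -m inch '[[[0,0,0,0,0,0.0002,1],[0,0,0,0,0,0.0002,1],[0,0,0,0,0,0.0002,1],[0,0,0,0,0,0.0002,1],[0,0,0,0,0,0.0002,1]]]' >l && python3 chk.py 14 &&
python3 -m inch '[[[0,0,0,0,0,0.0002,1],[0,0,0,0,0,0.0002,1],[0,0,0,0,0,0.0002,1],[0,0,0,0,0,0.0002,1],[0,0,0,0,0,0.0002,1]]]' >l && python3 chk.py 14
cat l
```

```text
>> z 0.1298 Fz 7.38
  >> z 0.1286 Fz 6.74
  >> z 0.1271 Fz 2.92
  >> z 0.1251 Fz 0.07
time_s: 27.02
tcp_pos: [0.5171, -0.2607, 0.1251]
tool_rot: [[-0.074, 0.997, -0.001], [0.997, 0.074, 0.002], [0.002, -0.001, -1.0]]
contact_force: [1.0, 1.0, 0.1]
gripper_width: 0.0005
gripper_force: 0.1
```

The second end snapped as well. I'll press it home.

```bash

python3 -m inch '[[[0,0,0,0,0,0.0002,1],[0,0,0,0,0,0.0002,1],[0,0,0,0,0,0.0002,1],[0,0,0,0,0,0.0002,1],[0,0,0,0,0,0.0002,1]]]' >l && python3 chk.py 8 &&
python3 -m inch '[[[0,0,0,0,0,0.0002,1],[0,0,0,0,0,0.0002,1],[0,0,0,0,0,0.0002,1],[0,0,0,0,0,0.0002,1],[0,0,0,0,0,0.0002,1]]]' >l && python3 chk.py 8 &&
python3 -m inch '[[[0,0,0,0,0,0.0002,1],[0,0,0,0,0,0.0002,1],[0,0,0,0,0,0.0002,1],[0,0,0,0,0,0.0002,1],[0,0,0,0,0,0.0002,1]]]' >l && python3 chk.py 8 &&
python3 -m inch '[[[0,0,0,0,0,0.0002,1],[0,0,0,0,0,0.0002,1],[0,0,0,0,0,0.0002,1],[0,0,0,0,0,0.0002,1],[0,0,0,0,0,0.0002,1]]]' >l && python3 chk.py 8
cat l
```

```text
>> z 0.1248 Fz 0.04
  >> z 0.1238 Fz -0.40
  >> z 0.1229 Fz 1.42
  >> z 0.1224 Fz 6.24
time_s: 28.68
tcp_pos: [0.5177, -0.2616, 0.1224]
tool_rot: [[-0.074, 0.997, 0.0], [0.997, 0.074, -0.0], [-0.0, 0.0, -1.0]]
contact_force: [-0.4, 1.1, 6.2]
gripper_width: 0.0002
gripper_force: 3.0
```

```bash

python3 -m inch '[[[0,0,0,0,0,0.0002,1],[0,0,0,0,0,0.0002,1],[0,0,0,0,0,0.0002,1],[0,0,0,0,0,0.0002,1],[0,0,0,0,0,0.0002,1]]]' >l ; python3 chk.py 14 &&
python3 -m inch '[[[0,0,0,0,0,-0.005,1],[0,0,0,0,0,-0.01,1],[0,0,0,0,0,-0.01,1],[0,0,0,0.022,0,0,1],[0,0,0,0.025,0,0,1]]]' >l &&
python3 -m inch '[[[0,0,0,0.025,0,0,1],[0,0,0,0.02,0,0,1],[0,0,0,0,0,0.01,1],[0,0,0,0,0,0.01,1],[0,0,0,0,0,0,1]]]' >l && python3 chk.py 3 &&
python3 -m inch '[[[0,0,0,0,0,0.001,1],[0,0,0,0,0,0,1],[0,0,0,0,0,0,1],[0,0,0,0,0,0,1],[0,0,0,0,0,0,1]]]' && python3 chk.py 1.5 &&
python3 -m inch '[[[0,0,0,0,0,0.0002,1],[0,0,0,0,0,0.0002,1],[0,0,0,0,0,0.0002,1],[0,0,0,0,0,0.0002,1],[0,0,0,0,0,0.0002,1]]]' >l && python3 chk.py 5 &&
python3 -m inch '[[[0,0,0,0,0,0.0002,1],[0,0,0,0,0,0.0002,1],[0,0,0,0,0,0.0002,1],[0,0,0,0,0,0.0002,1],[0,0,0,0,0,0.0002,1]]]' >l && python3 chk.py 5 &&
python3 -m inch '[[[0,0,0,0,0,0.0002,1],[0,0,0,0,0,0.0002,1],[0,0,0,0,0,0.0002,1],[0,0,0,0,0,0.0002,1],[0,0,0,0,0,0.0002,1]]]' >l && python3 chk.py 5 &&
python3 -m inch '[[[0,0,0,0,0,0.0002,1],[0,0,0,0,0,0.0002,1],[0,0,0,0,0,0.0002,1],[0,0,0,0,0,0.0002,1],[0,0,0,0,0,0.0002,1]]]' >l && python3 chk.py 5
```

```text
>> z 0.1220 Fz 9.61
  >> z 0.1240 Fz -0.01
time_s: 30.35
tcp_pos: [0.5109, -0.1703, 0.125]
tool_rot: [[-0.073, 0.997, 0.0], [0.997, 0.073, -0.0], [-0.0, 0.0, -1.0]]
contact_force: [-0.4, -0.6, 0.3]
gripper_width: 0.0004
gripper_force: 0.0
  >> z 0.1250 Fz 0.29
  >> z 0.1239 Fz -0.22
  >> z 0.1229 Fz 1.57
  >> z 0.1223 Fz 6.03
```

Both ends feel home at the same height, with first contact at about 0.123. I'll press this end a touch more, retreat and look.

```bash

python3 -m inch '[[[0,0,0,0,0,0.0002,1],[0,0,0,0,0,0.0002,1],[0,0,0,0,0,0.0002,1],[0,0,0,0,0,0.0002,1],[0,0,0,0,0,0.0002,1]]]' >l ; python3 chk.py 14
python3 -m inch '[[[0,0,0,0,0,-0.005,1],[0,0,0,0,0,-0.015,1],[0,0,0,-0.02,0,-0.03,1],[0,0,0,-0.025,0,-0.03,1],[0,0,0,0,0,-0.02,1]]]' >l
python3 -m inch '[[[0,0,0,0,0,0,1],[0,0,0,0,0,0,1],[0,0,0,0,0,0,1],[0,0,0,0,0,0,1],[0,0,0,0,0,0,1]]]'
python3 - <<'E'
from h import *
p,im=shot("wrist","w4.png"); p,s=shot("scene","s4.png")
cv2.imwrite("pics/c4.png",np.hstack([im[:,80:560],cv2.copyMakeBorder(cv2.resize(s[130:260,205:345],(320,297)),0,183,0,0,0)]))
E
```

```text
>> z 0.1219 Fz 10.05
time_s: 32.85
tcp_pos: [0.5134, -0.2137, 0.2193]
tool_rot: [[-0.074, 0.997, -0.002], [0.997, 0.074, 0.002], [0.002, -0.002, -1.0]]
contact_force: [-0.8, -0.7, -0.2]
gripper_width: 0.0008
gripper_force: 0.0
```

View pics/c4.png

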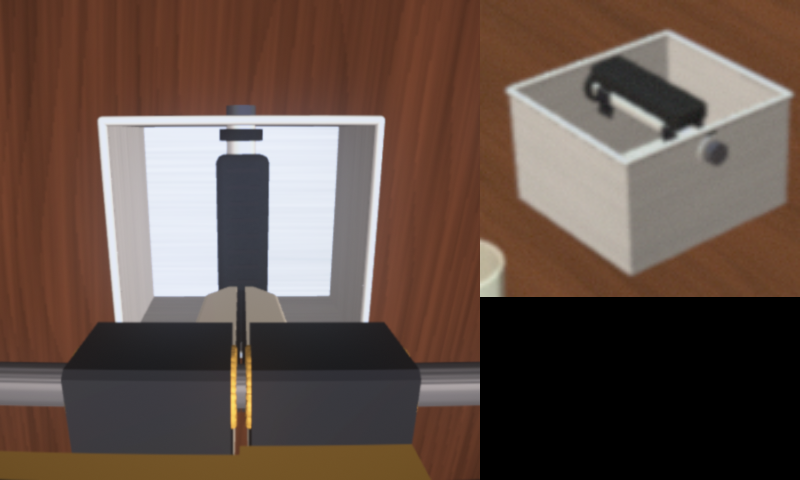

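The pad sits level, upright and low on the bar, with the legs past the bar at both ends. The robot is clear of it.

```bash
python3 -c "
from station import ctrl
print(ctrl.hand_in())"
```

```text
the job is handed in; nothing more can be done
None
```

I snapped the pad onto the bar one end at a time and handed the job in at about 33 s: both ends seated at the same height with the pad upright, the highest press force I read was about 10 N, and the jug, glass and tamper were not touched; no verdict came back.

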